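Set the baited snap trap in the food pantry

ROBOT

A 7-joint arm with a two-finger parallel gripper is mounted at the origin on the work surface. World frame = base frame: x ahead of the robot, y to its left, z up, the work surface at z = 0. Lengths are in m, angles in rad, forces in N, time in s.
With the tool pointing down it reaches from about 0.4 to 0.875 m from the base axis. Payload 19.3 kg.
Tool frame: the origin (TCP) lies midway between the tips of the shut fingers; the grasp point (between the pads) lies 19 mm behind it (bot.grip_point_offset is the distance from the TCP to the grasp point, in m); z points along the fingers, y is the direction in which the jaws open and shut (so a half turn about z gives the same grasp; the last joint's range is limited). The gripper opens to 85 mm and grips with 20 to 120 N. Pads are 22 mm wide; open, the fingers measure 114 mm over their backs; the gripper's body (76 mm by 85 mm) begins 54 mm behind the grasp point. The pads swing forward as they close: fully open they stand 13 mm farther back than shut.
Start: joints at [-1.174, 0.521, -0.036, 1.599, 0.021, 1.021, -0.113], TCP at [0.281, 0.558, 0.231] pointing down, gripper open.
Joint ranges: [-2.91, 2.91], [-0.3, 2.13], [-1.5, 1.42], [0.17, 2.43], [-1.26, 4.41], [0.16, 1.93], [-2.52, 2.52]. Speed limits (rad/s): [1.89, 1.89, 2.39, 2.39, 3.01, 3.01, 3.01].

INTERFACE

Orientations are given as [roll, pitch, yaw] about the fixed x, y, z axes, in that order (R = Rz(yaw) Ry(pitch) Rx(roll)).
In Python, from workcell import bot, viewer, workorder gives the robot as it stands.
- The arm moves only by the tool move_arm, never from a script. Its argument "plan" is a list of rows, each a list of 6 numbers: the shift along the tool's x, y, z scaled (see below), then the turn, a rotation vector about the tool's x, y, z scaled (see below). A call has 1 to 5 rows; each row shifts and turns the commanded pose from where the row before left it, along the tool's axes as they then stand; what a row does not reach is not made up. The controller multiplies each number of a shift by 0.025 m and each number of a turn by pi rad. A row lasts 1/10 s, in which the tool goes at most 50 mm and 8.59 degrees, less where a joint would pass 70% of its speed; a pose out of reach is approached as far as the arm can. A call with a number of a shift or a turn outside -1 to 1 is refused whole. A call with a gripper value outside its range is refused whole. "claw" is the closure, from -1 (fully open) to 1 (shut), so that 0 is half open, set as the call begins (left out, the last holds). The fingers move at their own pace and stop on an object; "force" is the grip in N (left out, the last holds). Time passes only in rows, so rows that do not move let the fingers close. It gives the time, the measured TCP pose, the force and the opening at its end, in the units of the state.
- bot.observe(): the state, without advancing time (a new reading comes with each control period).
- viewer.grab_frame(name): name is "scene" or "side" or "wrist"; returns the picture (400x640x3 uint8, red, green, blue); there is no depth.
- viewer.camera_info(name): a dict with "K" (3x3 intrinsics, pixels), "D" ([k1, k2, p1, p2, k3] as OpenCV has them; the pictures are not rectified), "R" (3x3) and "t" (3): a world point X has camera coordinates R X + t. Camera axes: x right, y down, z forward; pixel columns grow to the right and rows downward; lengths in m; the calibration is good to about 2 mm. A picture is of the moment at which its call begins: read the wrist's pose just before it. camera_info takes no time and is no camera call; for the wrist camera it gives the pose at the moment of the call.
- workorder.job_done(): hands the job in, once; it reports no verdict.
The state is a dict: "clock": time; "qpos": joint angles; "qd": joint speeds; "joint_efforts": joint torques, N m; "position": TCP position; "tool_rot": TCP orientation; "force": force on the tool from outside, world axes, zero at the start; "moment": the same for the moment, N m; "grip_width": finger opening in m.
Only numpy, scipy, OpenCV 4.12 (cv2) and the standard library are available. Lean on these libraries where they do the work, as an engineer would, in place of code of your own. Each camera call takes 0.05 s, during which the arm holds its last target.

TASK

Set the baited snap trap, the one with the red grip: draw its sprung jaw back by the grip until it hooks under the yellow hair-trigger catch, and let go without setting it off. The jaw must never snap shut, and the trap with the grey grip stays unset.

Things in the scene. Friction and masses are not known exactly. Their poses are not given: they have to be found in the camera images.
- red_hinge (a point): Mid hinge of the black trap with RED grip and brown bait ball, on a fixed 12 mm plywood board; 45 mm above the table. y: hinge axis, z up, x: to the side where the shut jaw rests; it is drawn over the top to -x. Yellow catch: hook at x -65 to -29, y +53 to +77, top 45 mm above this point; its treadle at y +75 to +117, 10 mm below. About 2 N on the hook outwards (+y) or the treadle down fires it.
- red_grip (a point): Centre of the red grip: sleeve 14 mm thick, 50 mm long, along the hinge's y, midway between the jaw's wire legs (6 mm thick, 80 mm apart), 85 mm from the hinge axis. Shut: 74 mm to +x and 42 mm above red_hinge; hooked: 77 mm to -x and 36 mm above. Under and beside it nothing between the legs rises more than 12 mm above red_hinge (the black toothed lower jaw, 83 mm to +x).
- red_jaw (a joint): Jaw angle, rad: 0 shut (grip 30 degrees above level, +x side), 1.05 straight up, growing towards -x. A spring pulls it shut, 3 N at the grip when shut, 7 N drawn back. From 1.75 a pin on its +y leg pushes the sprung catch aside by itself; at 2.2 the catch clicks over it; stop at 2.45. Draw to about 2.3 and let go: it settles at about 2.18 on the catch. Let go earlier, it snaps shut.
- grey_jaw (a joint): The same angle on the other trap, alike but with a GREY grip and an empty bait cup; 0 is shut. Leave it shut.

How it is judged:
At the end, for the whole second after the job is handed in: The red-gripped jaw stands still, held by its catch (red_jaw between 2.05 and 2.3 rad), and the grey-gripped jaw is shut (below 0.3 rad) (value of joint red_jaw between 2.05 and 2.3 rad and velocity of joint red_jaw between -0.3 and 0.3 rad/s and value of joint grey_jaw below 0.3 rad); the robot touches nothing.
It fails at once if the red-gripped jaw snaps shut (swings towards shut faster than 5 rad/s) (velocity of joint red_jaw below -5 rad/s).
It fails at once if the grey-gripped jaw is drawn back (past 0.5 rad) (value of joint grey_jaw above 0.5 rad).
It also fails if it takes over 40 s, if anything falls off the work surface, if the arm or the gripper's body presses on something with over 40 N, if the wrist force passes 120 N, or if a joint passes its speed limit or range.

## Working session

There is one attempt and no reset: what is moved stays moved. The work goes in short steps, Python scripts to look and compute and a tool call to move; the robot and the scene stay as the last step left them, time stands still between calls to the robot, and variables do not carry over. Pictures are saved under pics/ and viewed, and the job is handed in when it is done.

Besides the shell and the picture viewer there is one more tool, called as name(argument=value, ...), one argument or row to a line, values as JSON. move_arm: Moves the arm, as the interface text tells. Shifts and turns lie within -1 to 1; 1 stands for 0.025 m of shift or pi rad of turn. Its arguments: {"type":"object","properties":{"plan":{"type":"array","items":{"type":"array","items":{"type":"number"}}},"claw":{"type":"number"},"force":{"type":"number"}},"required":["plan"]}

```bash
mkdir -p pics; ls
python3 - <<'E'
from workcell import bot, viewer, workorder
import cv2
s=bot.observe(); print({k:(v if not hasattr(v,'round') else v) for k,v in s.items()}, bot.grip_point_offset)
for n in ("scene","side","wrist"):
    im=viewer.grab_frame(n); cv2.imwrite(f"pics/{n}0.png",im[:,:,::-1]); 
    c=viewer.camera_info(n); print(n,c)
E
```

```text
pics
{'clock': 0.0, 'qpos': array([-1.17419198,  0.52205405, -0.03630416,  1.59997346,  0.02117001,
        1.02111283, -0.11279416]), 'qd': array([ 0.00163468,  0.00060509, -0.00043818,  0.00045432,  0.00011845,
       -0.00130606,  0.00116803]), 'joint_efforts': array([-1.75703855e-03, -9.27100754e+01,  1.97935089e+00, -3.69936204e+01,
        1.78254145e-02,  8.22803500e-03,  6.67732451e-06]), 'position': array([0.2811604 , 0.55781832, 0.23071341]), 'tool_rot': array([-3.14043084e+00,  6.89183122e-05,  2.67474776e+00]), 'force': array([ 0.09362419,  0.63018154, -0.61484031]), 'moment': array([ 0.00676913,  0.0178106 , -0.02890293]), 'grip_width': 0.08570057590807868} 0.0187
scene {'K': array([[371.21664801,   0.        , 318.59216907],
       [  0.        , 371.21664801, 202.42366918],
       [  0.        ,   0.        ,   1.        ]]), 'D': array([-0.0017597,  0.       ,  0.       ,  0.       ,  0.       ]), 'R': array([[ 0.29125665,  0.95631813, -0.02500386],
       [ 0.5120961 , -0.17793454, -0.84029571],
       [-0.80803908,  0.23193733, -0.54155141]]), 't': array([-0.1377431
[... 260 characters left out ...]
       ]), 'R': array([[ 0.96668108, -0.25597814,  0.001698  ],
       [-0.13725477, -0.52390799, -0.84064353],
       [ 0.21607597,  0.81240114, -0.54158616]]), 't': array([-0.52643506,  0.16494947,  0.67293205])}
wrist {'K': array([[341.49644876,   0.        , 321.15447819],
       [  0.        , 341.49644876, 201.24478782],
       [  0.        ,   0.        ,   1.        ]]), 'D': array([-0.07352549,  0.        ,  0.        ,  0.        ,  0.        ]), 'R': array([[ 4.49366665e-01,  8.93347201e-01, -6.15304479e-04],
       [ 8.56484526e-01, -4.30628184e-01,  2.84593787e-01],
       [ 2.53976095e-01, -1.28413959e-01, -9.58648005e-01]]), 't': array([-0.6266372 , -0.03864563,  0.37803875])}
```

View pics/scene0.png

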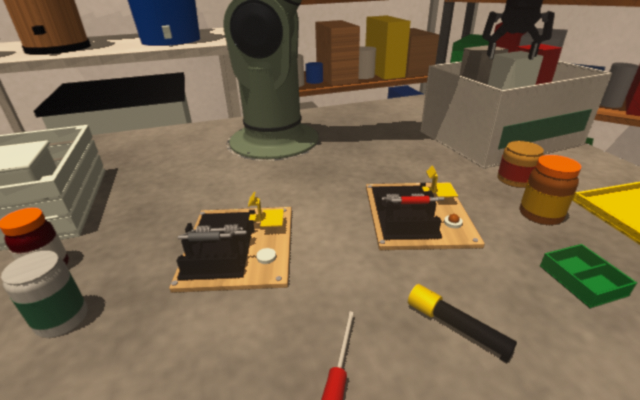

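View pics/side0.png

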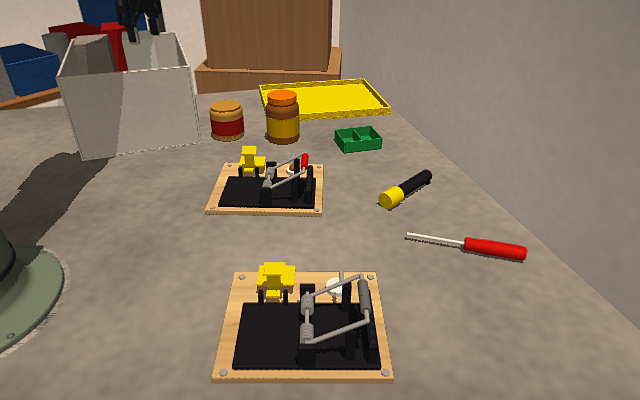

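View pics/wrist0.png

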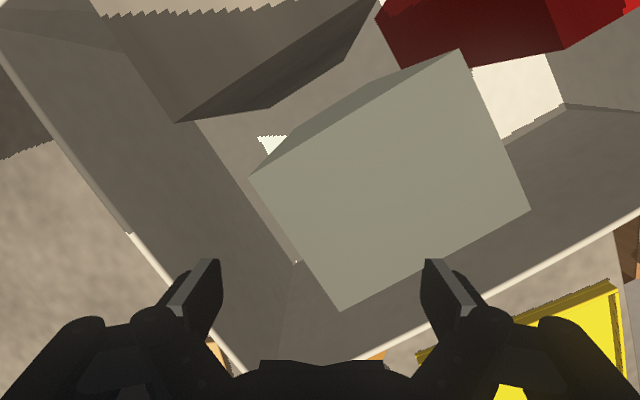

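The red-gripped trap is at about (420,213) in the scene view and (265,190) in the side view. The arm starts over a grey bin. Next I measure the grip by red mask and the board by its corners.

```bash
cat > h.py <<'E'
from workcell import bot, viewer, workorder
import cv2, numpy as np
def ray(n,px,c=None):
    c=c or viewer.camera_info(n)
    u=cv2.undistortPoints(np.array([[px]],float),c["K"],c["D"])[0,0]
    R,t=c["R"],c["t"]; return -R.T@t, R.T@np.array([u[0],u[1],1.])
def plane(n,px,z,c=None):
    o,d=ray(n,px,c); return o+d*(z-o[2])/d[2]
def tri(a,b):
    (o1,d1),(o2,d2)=a,b
    A=np.stack([d1,-d2],1); s=np.linalg.lstsq(A,o2-o1,rcond=None)[0]
    p,q=o1+d1*s[0],o2+d2*s[1]; return (p+q)/2,np.linalg.norm(p-q)
def proj(n,X,c=None):
    c=c or viewer.camera_info(n)
    return cv2.projectPoints(np.atleast_2d(np.array(X,float)),cv2.Rodrigues(c["R"])[0],c["t"],c["K"],c["D"])[0][:,0]
def red(im,box):
    x0,y0,x1,y1=box; h=cv2.cvtColor(im,cv2.COLOR_RGB2HSV)
    m=((h[...,0]<6)|(h[...,0]>174))&(h[...,1]>170)&(h[...,2]>90)
    k=np.zeros_like(m); k[y0:y1,x0:x1]=m[y0:y1,x0:x1]; return k
E
python3 - <<'E'
from h import *
A=cv2.imread('pics/scene0.png');B=cv2.imread('pics/side0.png')
for n,im,box in(("scene",A,(360,160,490,255)),("side",B,(200,130,335,220))):
    m=red(im[:,:,::-1].copy(),box); v,u=np.nonzero(m); print(n,m.sum(),u.mean(),v.mean(),u.min(),u.max(),v.min(),v.max())
    x0,y0,x1,y1=box; cv2.imwrite(f'pics/{n}_z.png',cv2.resize(im[y0:y1,x0:x1],None,fx=6,fy=6,interpolation=cv2.INTER_CUBIC)[:600,:800])
E
```

```text
scene 198 415.30808080808083 198.90404040404042 401 429 195 202
side 243 257.3374485596708 143.47325102880657 214 308 130 169
```

View pics/scene_z.png

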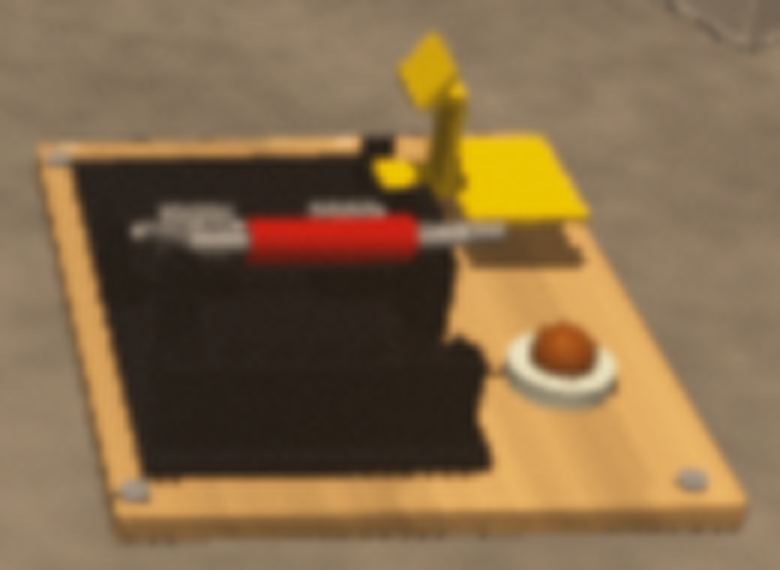

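View pics/side_z.png

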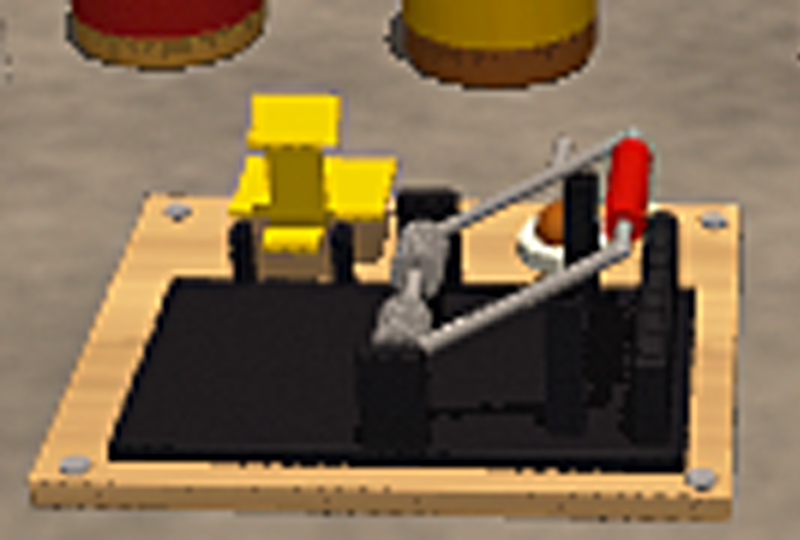

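The two crops show the red grip centred near scene (415,199) and side (305,161), with the catch on the far (+y) end. Board top corners are at scene (366,185), (451,183), (484,243), (380,246), and I also read them in the side view.

Run:
```python
from h import *
np.set_printoptions(precision=4,suppress=True)
B=cv2.imread('pics/side0.png')
m=red(B[:,:,::-1].copy(),(298,148,312,175)); v,u=np.nonzero(m); gs=(u.mean(),v.mean()); print(gs,m.sum())
g,e=tri(ray("scene",(415.3,198.9)),ray("side",gs)); print("grip",g,e)
cs=[(366.3,184.5),(450.8,182.8),(484.2,243.3),(379.7,246.3)]
cd=[(205,210.5),(224.7,162.5),(323.3,163.8),(322.2,212.8)]
P=np.array([plane("scene",p,.012) for p in cs]);Q=np.array([plane("side",p,.012) for p in cd])
print(P[:,:2]);print(Q[:,:2])
M=(P+Q)/2
for X in (P,Q,M):
    ex=(X[3]-X[0]+X[2]-X[1]); ey=(X[1]-X[0]+X[2]-X[3]); print(np.degrees(np.arctan2(ex[1],ex[0])),np.degrees(np.arctan2(-ey[0],ey[1])),np.linalg.norm(ex)/2,np.linalg.norm(ey)/2,X.mean(0)[:2])
# grip ends scene, hinge spring pixels side
print("grip ends @z.087", plane("scene",(401,198.5),.087),plane("scene",(429.5,199),.087))
# treadle top plane z=.035 corners, catch
for a in [(460,137),(545,137),(588,215),(468,215)]: print("treadle",plane("scene",(360+a[0]/6,160+a[1]/6),.036))
for a in [(230,212),(255,155),(395,157),(385,218)]: print("treadle s",plane("side",(200+a[0]/6,130+a[1]/6),.036))
```

```text
(np.float64(304.1979166666667), np.float64(160.65625)) 96
grip [0.5686 0.1561 0.0887] 0.0013915212765418172
[[0.3693 0.1493]
 [0.4275 0.3385]
 [0.6398 0.2681]
 [0.5864 0.0833]]
[[0.3669 0.1442]
 [0.4224 0.3309]
 [0.6411 0.2673]
 [0.5849 0.079 ]]
-17.61196137109026 -16.620942790223296 0.22527613883581818 0.19510703291279025 [0.5057 0.2098]
-16.432341716049688 -16.59433709876193 0.2276765506500702 0.19564674997357634 [0.5038 0.2053]
-17.019025750255274 -16.607621570331574 0.2264643454525683 0.19537688617711832 [0.5048 0.2076]
grip ends @z.087 [0.5556 0.1348 0.087 ] [0.5741 0.1825 0.087 ]
treadle [0.452  0.2816 0.036 ]
treadle [0.4623 0.3108 0.036 ]
treadle [0.5142 0.2936 0.036 ]
treadle [0.5006 0.2546 0.036 ]
treadle s [0.448  0.2653 0.036 ]
treadle s [0.4624 0.3073 0.036 ]
treadle s [0.5131 0.2924 0.036 ]
treadle s [0.5016 0.2467 0.036 ]
```

The grip triangulates to (0.569, 0.156, 0.089), where 0.087 high was expected. The yaw is about -16.7°, and the treadle and board extents agree with the data. Next I work out the camera mount and the transfer move, lifting clear of the bin first.

```bash
cat >> h.py <<'E'
from scipy.spatial.transform import Rotation as Ro
np.set_printoptions(precision=4,suppress=True)
YAW=np.radians(-16.7); EX=np.array([np.cos(YAW),np.sin(YAW),0]); EY=np.array([-np.sin(YAW),np.cos(YAW),0])
H=np.array([.5686,.1561,.087])-.074*EX-[0,0,.042]
def pose():
    s=bot.observe(); return s,np.array(s["position"]),Ro.from_euler('xyz',s["tool_rot"])
def togo(pos,yaw=np.pi/2+YAW):
    s,p,R=pose(); T=Ro.from_euler('xyz',[np.pi,0,yaw])
    print("clock",s["clock"],"shift units",R.inv().apply(np.array(pos)-p)/.025,"turn units",(R.inv()*T).as_rotvec()/np.pi,"pos",p,"rpy",np.degrees(s["tool_rot"]),"F",s["force"],"w",s["grip_width"])
E
python3 - <<'E'
from h import *
c=viewer.camera_info("wrist");s,p,R=pose();print("cam in tool",R.inv().apply(-c["R"].T@c["t"]-p)); print(H)
togo([.5686,.1561,.25])
E
```

```text
cam in tool [ 0.071   0.0019 -0.1421]
[0.4977 0.1774 0.045 ]
clock 0.15 shift units [-17.4998  -9.1799  -0.7558] turn units [-0.0002  0.0002  0.4442] pos [0.2812 0.5579 0.2309] rpy [-179.9529    0.0035  153.2543] F [ 0.0923  0.36   -0.2132] w 0.08571864650565608
```

move_arm(
  plan=[
    [0,0,-1,0,0,0],
    [0,0,-1,0,0,0],
    [0,0,-1,0,0,0],
    [0,0,-1,0,0,0],
  ],
)

```text
clock: 0.55
position: [0.2812, 0.5579, 0.3321]
tool_rot: [-3.141, 0.0, 2.675]
force: [0.6, 0.5, 0.1]
grip_width: 0.0854
```

move_arm(
  plan=[
    [-0.97,-0.51,0,0,0,0],
    [-0.97,-0.51,0,0,0,0],
    [-0.97,-0.51,0,0,0,0],
    [-0.97,-0.51,0,0,0,0],
    [-0.97,-0.51,0,0,0,0],
  ],
)

```text
clock: 1.05
position: [0.3613, 0.4456, 0.3311]
tool_rot: [-3.141, -0.0, 2.675]
force: [0.7, -0.1, 0.1]
grip_width: 0.0856
```

move_arm(
  plan=[
    [-0.97,-0.51,0,0,0,0],
    [-0.97,-0.51,0,0,0,0],
    [-0.97,-0.51,0,0,0,0],
    [-0.97,-0.51,0,0,0,0],
    [-0.97,-0.51,0,0,0,0],
  ],
)

```text
clock: 1.55
position: [0.4409, 0.3341, 0.3312]
tool_rot: [-3.141, -0.0, 2.675]
force: [-0.3, 0.2, -0.9]
grip_width: 0.0857
```

move_arm(
  plan=[
    [0,0,0,0,0,0.045],
    [0,0,0,0,0,0.045],
    [0,0,0,0,0,0.045],
    [0,0,0,0,0,0.045],
    [0,0,0,0,0,0.045],
  ],
)

```text
clock: 2.05
position: [0.4403, 0.335, 0.3311]
tool_rot: [-3.141, 0.0, 1.962]
force: [-0.3, 0.1, 0.0]
grip_width: 0.0852
```

move_arm(
  plan=[
    [0,0,0,0,0,0.045],
    [0,0,0,0,0,0.045],
    [0,0,0,0,0,0.045],
    [0,0,0,0,0,0.045],
    [0,0,0,0,0,0.039],
  ],
)

```text
clock: 2.55
position: [0.4403, 0.3351, 0.3311]
tool_rot: [-3.141, 0.0, 1.274]
force: [0.4, 0.1, -0.2]
grip_width: 0.0856
```

Run:
```python
from h import *
togo([.5686,.1561,.25])
```

```text
clock 2.55 shift units [-5.3457  6.9993  3.2461] turn units [-0.      0.0001 -0.0016] pos [0.4403 0.3351 0.3311] rpy [-179.9921    0.0199   73.0062] F [ 0.3712  0.0548 -0.1732] w 0.08560909250341238
```

move_arm(
  plan=[
    [-0.76,1,0,0,0,0],
    [-0.76,1,0,0,0,0],
    [-0.76,1,0,0,0,0],
    [-0.76,1,0,0,0,0],
  ],
)

```text
clock: 2.95
position: [0.5149, 0.2326, 0.3312]
tool_rot: [-3.141, 0.0, 1.28]
force: [0.6, -0.0, -0.3]
grip_width: 0.0855
```

move_arm(
  plan=[
    [-0.76,1,0,0,0,0],
    [-0.76,1,0,0,0,0],
    [-0.76,1,0,0,0,0],
    [0,0,1,0,0,0],
    [0,0,1,0,0,0],
  ],
)

```text
clock: 3.45
position: [0.5705, 0.1565, 0.2807]
tool_rot: [3.141, -0.0, 1.278]
force: [0.2, 0.6, 0.2]
grip_width: 0.0853
```

Run:
```python
from h import *
togo([.5686,.1561,.25])
c=viewer.camera_info("wrist"); im=viewer.grab_frame("wrist"); cv2.imwrite("pics/w1.png",im[:,:,::-1])
m=red(im,(0,0,640,400)).astype(np.uint8)
n,l,st,ce=cv2.connectedComponentsWithStats(m)
for i in range(1,n):
    if st[i,4]>100:
        print(st[i],ce[i],plane("wrist",ce[i],.087,c))
        box=cv2.minAreaRect(np.argwhere(l==i)[:,::-1].astype(np.float32)); q=cv2.boxPoints(box); print(box); print(np.array([plane("wrist",a,.087,c) for a in q]))
```

```text
clock 3.45 shift units [-0.0371 -0.0689  1.2281] turn units [ 0.0002 -0.0001 -0.0004] pos [0.5705 0.1565 0.2807] rpy [179.9598  -0.019   73.2303] F [0.1941 0.5999 0.229 ] w 0.08526415370935755
[312 152  14  50 674] [318.6157 176.273 ] [0.57   0.1573 0.087 ]
((318.5, 176.5), (49.0, 13.0), 90.0)
[[0.5708 0.1826 0.087 ]
 [0.5831 0.1789 0.087 ]
 [0.5687 0.1306 0.087 ]
 [0.556  0.1345 0.087 ]]
[526 267  66  28 993] [560.425  281.4038] [ 0.8023 -0.0409  0.087 ]
((559.396728515625, 281.2854309082031), (65.06246948242188, 17.463960647583008), 13.5704345703125)
[[ 0.7612 -0.0282  0.087 ]
 [ 0.768  -0.0078  0.087 ]
 [ 0.8426 -0.0531  0.087 ]
 [ 0.8368 -0.0753  0.087 ]]
```

View pics/w1.png

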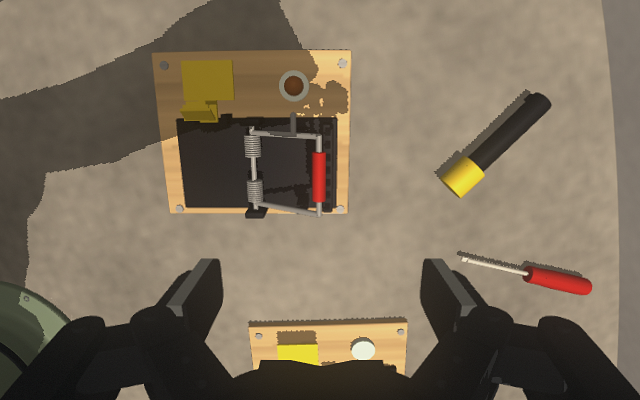

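The wrist view puts the red grip at (319,176), which is (0.570, 0.157) on the z = 0.087 plane. That is within 2 mm of the triangulated point, and it is parallel to the pads. I descend half open.

move_arm(
  plan=[
    [0,-0.04,1,0,0,0],
    [0,0,1,0,0,0],
    [0,0,1,0,0,0],
    [0,0,1,0,0,0],
    [0,0,1,0,0,0],
  ],
  claw=0,
)

```text
clock: 4.0
position: [0.569, 0.1581, 0.1558]
tool_rot: [-3.142, -0.0, 1.28]
force: [0.6, 1.2, 0.3]
grip_width: 0.0425
```

Run:
```python
from h import *
togo([.5695,.157,.065])
im=viewer.grab_frame("side"); cv2.imwrite("pics/s2.png",cv2.resize(im[60:240,180:400],None,fx=3.3,fy=3.3)[:,:,::-1])
```

```text
clock 4.0 shift units [-0.0349  0.0318  3.632 ] turn units [-0.     -0.      0.0003] pos [0.569  0.1581 0.1558] rpy [-179.999    -0.0042   73.3547] F [0.5656 1.1567 0.298 ] w 0.04249506830371755
```

View pics/s2.png

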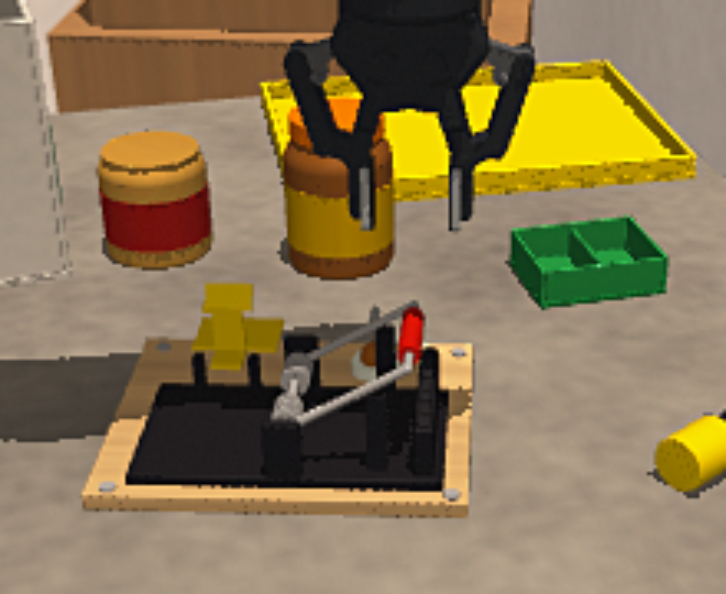

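The half-open fingers straddle the red grip, which shows at (412,335) in this zoom. I continue down.

move_arm(
  plan=[
    [0,0.03,0.9,0,0,0],
    [0,0,0.9,0,0,0],
    [0,0,0.9,0,0,0],
    [0,0,0.8,0,0,0],
    [0,0,0.1,0,0,0],
  ],
)

```text
clock: 4.55
position: [0.5689, 0.1576, 0.0652]
tool_rot: [-3.139, 0.002, 1.28]
force: [0.2, -0.0, 0.8]
grip_width: 0.0427
```

Run:
```python
from h import *
togo([.5695,.157,.065])
im=viewer.grab_frame("side"); cv2.imwrite("pics/s3.png",cv2.resize(im[60:240,180:400],None,fx=3.3,fy=3.3)[:,:,::-1])
```

```text
clock 4.55 shift units [-0.0171  0.0285  0.008 ] turn units [-0.0007  0.0005  0.0003] pos [0.5689 0.1576 0.0652] rpy [-179.8724    0.0863   73.355 ] F [ 0.2079 -0.0244  0.7554] w 0.04267341850493473
```

View pics/s3.png

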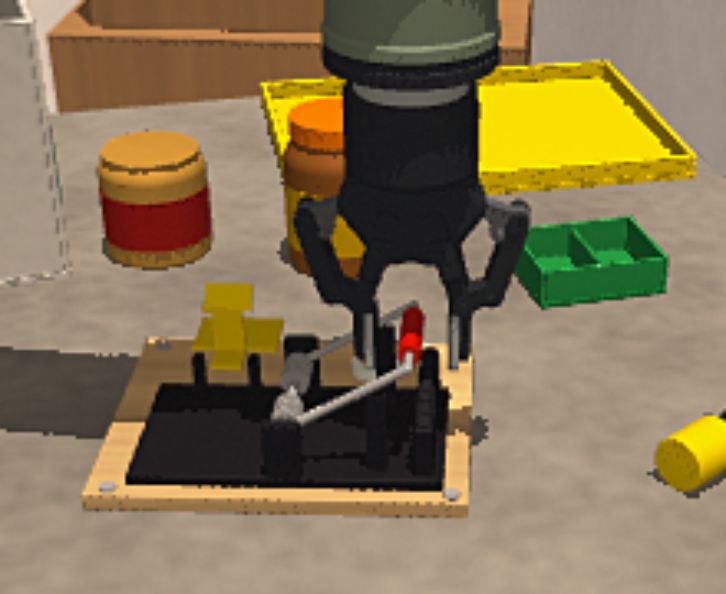

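The grip sits between the pads with clearance on both sides, so I close at 40 N.

move_arm(
  plan=[
    [0,0,0,0,0,0],
    [0,0,0,0,0,0],
    [0,0,0,0,0,0],
    [0,0,0,0,0,0],
    [0,0,0,0,0,0],
  ],
  claw=1,
  force=40,
)

```text
clock: 5.1
position: [0.5688, 0.1583, 0.0675]
tool_rot: [-3.14, -0.001, 1.28]
force: [-11.2, 2.2, 10.2]
grip_width: 0.0126
```

Run:
```python
from h import *
togo([.5695,.157,.065])
im=viewer.grab_frame("side"); cv2.imwrite("pics/s4.png",cv2.resize(im[60:240,180:400],None,fx=3.3,fy=3.3)[:,:,::-1])
# arc: shifts in tool axes (y=+trap x, z=down), from angle 0 in steps
a0=np.arctan2(42,74)
for th in np.arange(0,2.45,.1): print(round(th,2), np.array([85*np.cos(a0+th)-74, -(85*np.sin(a0+th)-42)])/25, end=' | ')
```

```text
clock 5.1 shift units [-0.0435  0.0423  0.0989] turn units [-0.0005 -0.0002  0.0004] pos [0.5688 0.1583 0.0675] rpy [-179.9021   -0.0307   73.3671] F [-11.2043   2.1563  10.209 ] w 0.012565688134831578
0.0 [-0.0031  0.0017] | 0.1 [-0.1854 -0.2851] | 0.2 [-0.3954 -0.5523] | 0.3 [-0.6311 -0.7971] | 0.4 [-0.89   -1.0173] | 0.5 [-1.1696 -1.2104] | 0.6 [-1.4672 -1.3747] | 0.7 [-1.7796 -1.5085] | 0.8 [-2.1038 -1.6104] | 0.9 [-2.4366 -1.6795] | 1.0 [-2.7746 -1.7149] | 1.1 [-3.1144 -1.7165] | 1.2 [-3.4527 -1.6841] | 1.3 [-3.7861 -1.6181] | 1.4 [-4.1113 -1.5192] | 1.5 [-4.4249 -1.3882] | 1.6 [-4.7239 -1.2267] | 1.7 [-5.0053 -1.0361] | 1.8 [-5.2662 -0.8183] | 1.9 [-5.5041 -0.5756] | 2.0 [-5.7166 -0.3103] | 2.1 [-5.9015 -0.0252] | 2.2 [-6.057  0.277] | 2.3 [-6.1816  0.5932] | 2.4 [-6.274   0.9202] |
```

View pics/s4.png

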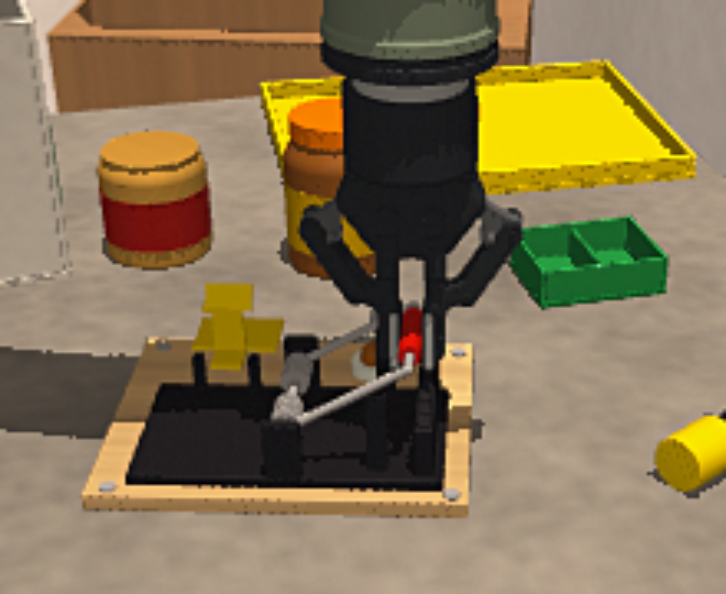

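The opening is 12.6 mm, so the sleeve is held. I start along the arc.

move_arm(
  plan=[
    [0,-0.19,-0.28,0,0,0],
    [0,-0.21,-0.27,0,0,0],
    [0,-0.24,-0.24,0,0,0],
    [0,-0.26,-0.22,0,0,0],
    [0,0,0,0,0,0],
  ],
  force=30,
)

```text
clock: 5.65
position: [0.5494, 0.1642, 0.0937]
tool_rot: [3.138, -0.002, 1.28]
force: [8.2, -1.1, -1.1]
grip_width: 0.0127
```

Run:
```python
from h import *
togo([.5695,.157,.065])
im=viewer.grab_frame("side"); cv2.imwrite("pics/s5.png",cv2.resize(im[60:240,180:400],None,fx=3.3,fy=3.3)[:,:,::-1])
```

```text
clock 5.65 shift units [-0.0463  0.8492  1.1498] turn units [ 0.0013 -0.0006  0.0001] pos [0.5494 0.1642 0.0937] rpy [179.772   -0.1148  73.3261] F [ 8.1837 -1.139  -1.137 ] w 0.012675313949061233
```

View pics/s5.png

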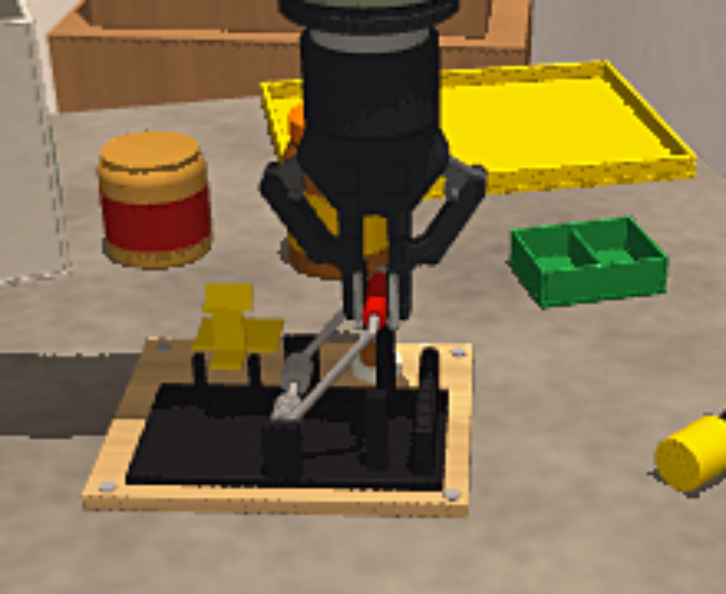

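The grip has lifted with the tool, and x/85 mm gives a jaw angle of about 0.37 rad. I continue along the arc.

move_arm(
  plan=[
    [0,-0.28,-0.19,0,0,0],
    [0,-0.3,-0.16,0,0,0],
    [0,-0.31,-0.13,0,0,0],
    [0,-0.32,-0.1,0,0,0],
    [0,-0.33,-0.07,0,0,0],
  ],
)

```text
clock: 6.2
position: [0.5142, 0.1749, 0.1106]
tool_rot: [3.135, -0.004, 1.279]
force: [10.2, -2.0, 9.3]
grip_width: 0.0126
```

move_arm(
  plan=[
    [0,-0.34,-0.04,0,0,0],
    [0,-0.34,0,0,0,0],
    [0,-0.34,0.03,0,0,0],
    [0,-0.33,0.07,0,0,0],
    [0,0,0,0,0,0],
  ],
)

```text
clock: 6.7
position: [0.4796, 0.1853, 0.108]
tool_rot: [3.139, -0.002, 1.28]
force: [3.8, -2.5, 11.8]
grip_width: 0.0123
```

```bash
cat >> h.py <<'E'
def trap():
    s,p,R=pose(); d=p-H; print("TCP in trap mm",1e3*np.array([d@EX,d@EY,d[2]]),"F trap",[s["force"]@EX,s["force"]@EY,s["force"][2]],"w",s["grip_width"],s["clock"])
E
python3 - <<'E'
from h import *
trap(); togo([.5695,.157,.065])
im=viewer.grab_frame("side"); cv2.imwrite("pics/s6.png",cv2.resize(im[60:240,180:400],None,fx=3.3,fy=3.3)[:,:,::-1])
E
```

```text
TCP in trap mm [-19.5967   2.4     63.0318] F trap [np.float64(4.390968753851221), np.float64(-1.336196366600002), np.float64(11.815878901524716)] w 0.01230881086592459 6.7
clock 6.7 shift units [-0.0579  3.7631  1.7318] turn units [ 0.0009 -0.0008  0.0002] pos [0.4796 0.1853 0.108 ] rpy [179.8382  -0.1404  73.3382] F [ 3.8218 -2.5416 11.8159] w 0.01230881086592459
```

View pics/s6.png

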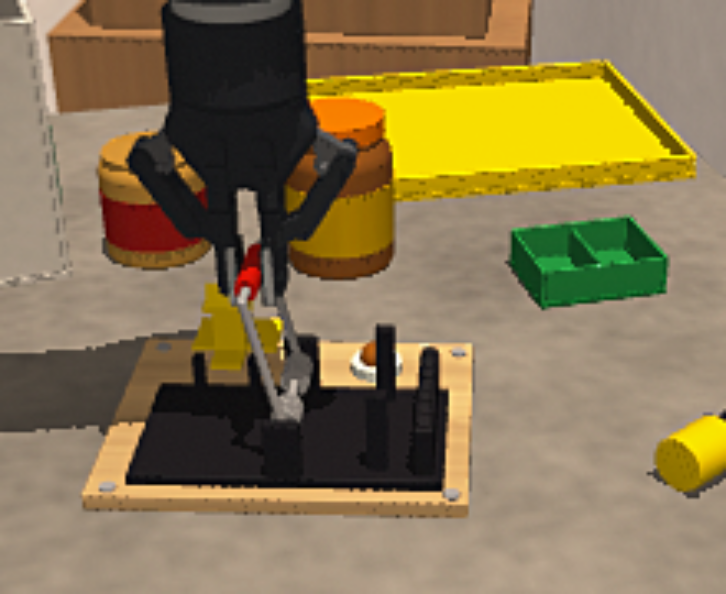

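The jaw is past vertical, with the TCP at trap x -20 mm and the sleeve still well inside the pads. I go on towards the catch.

move_arm(
  plan=[
    [0,-0.33,0.1,0,0,0],
    [0,-0.31,0.13,0,0,0],
    [0,-0.3,0.16,0,0,0],
    [0,-0.28,0.19,0,0,0],
    [0,0,0,0,0,0],
  ],
)

```text
clock: 7.25
position: [0.4502, 0.1941, 0.0929]
tool_rot: [3.139, -0.002, 1.28]
force: [3.2, 0.5, 7.0]
grip_width: 0.0129
```

Run:
```python
from h import *
trap()
im=viewer.grab_frame("side"); cv2.imwrite("pics/s7.png",cv2.resize(im[60:240,180:400],None,fx=3.3,fy=3.3)[:,:,::-1])
```

```text
TCP in trap mm [-50.3322   2.3899  47.8869] F trap [np.float64(2.8917709541036856), np.float64(1.427405795015928), np.float64(6.9600347821199255)] w 0.012921549972767555 7.25
```

View pics/s7.png

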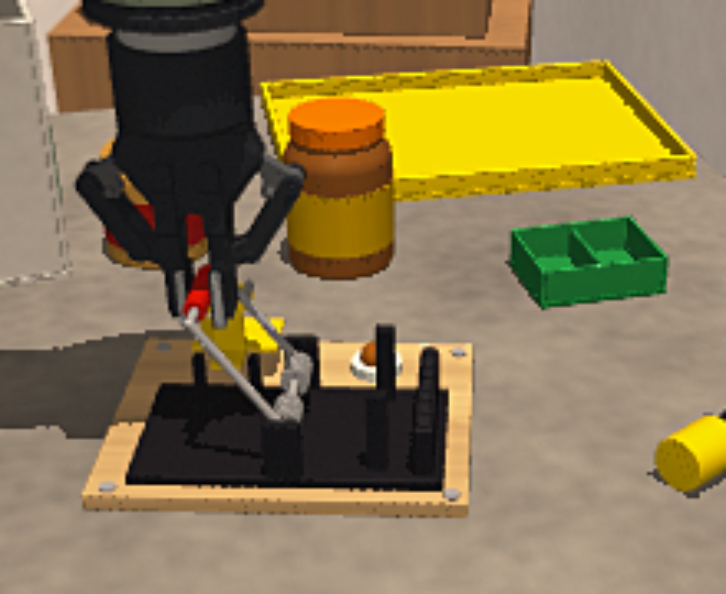

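move_arm(
  plan=[
    [0,-0.26,0.22,0,0,0],
    [0,-0.24,0.24,0,0,0],
    [0,-0.21,0.27,0,0,0],
    [0,-0.19,0.29,0,0,0],
    [0,0,0,0,0,0],
  ],
)

```text
clock: 7.8
position: [0.4293, 0.2004, 0.0671]
tool_rot: [3.139, -0.002, 1.28]
force: [6.5, -0.2, 3.7]
grip_width: 0.0127
```

Run:
```python
from h import *
trap()
im=viewer.grab_frame("side"); cv2.imwrite("pics/s8.png",cv2.resize(im[60:240,150:370],None,fx=3.3,fy=3.3)[:,:,::-1])
```

```text
TCP in trap mm [-72.1813   2.3856  22.1211] F trap [np.float64(6.302219991644591), np.float64(1.6586562417349364), np.float64(3.7471448039728297)] w 0.012749379586706851 7.8
```

View pics/s8.png

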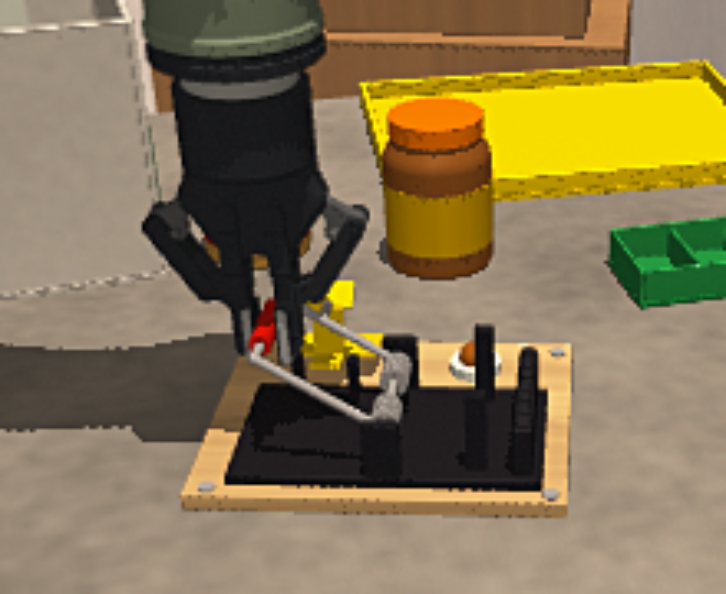

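move_arm(
  plan=[
    [0,-0.16,0.3,0,0,0],
    [0,-0.13,0.32,0,0,0],
    [0,-0.06,0.16,0,0,0],
    [0,0,0,0,0,0],
  ],
)

```text
clock: 8.25
position: [0.4211, 0.2029, 0.0478]
tool_rot: [3.139, -0.002, 1.28]
force: [4.9, 0.0, 7.7]
grip_width: 0.013
```

Run:
```python
from h import *
trap()
im=viewer.grab_frame("side"); cv2.imwrite("pics/s9.png",cv2.resize(im[100:220,180:340],None,fx=5,fy=5,interpolation=cv2.INTER_CUBIC)[:,:,::-1])
im=viewer.grab_frame("scene"); cv2.imwrite("pics/c9.png",cv2.resize(im[130:260,340:500],None,fx=4.6,fy=4.6,interpolation=cv2.INTER_CUBIC)[:,:,::-1])
```

```text
TCP in trap mm [-80.7717   2.4183   2.7975] F trap [np.float64(4.671547095581187), np.float64(1.425549567320102), np.float64(7.675821093358723)] w 0.012993938111505263 8.25
```

View pics/s9.png

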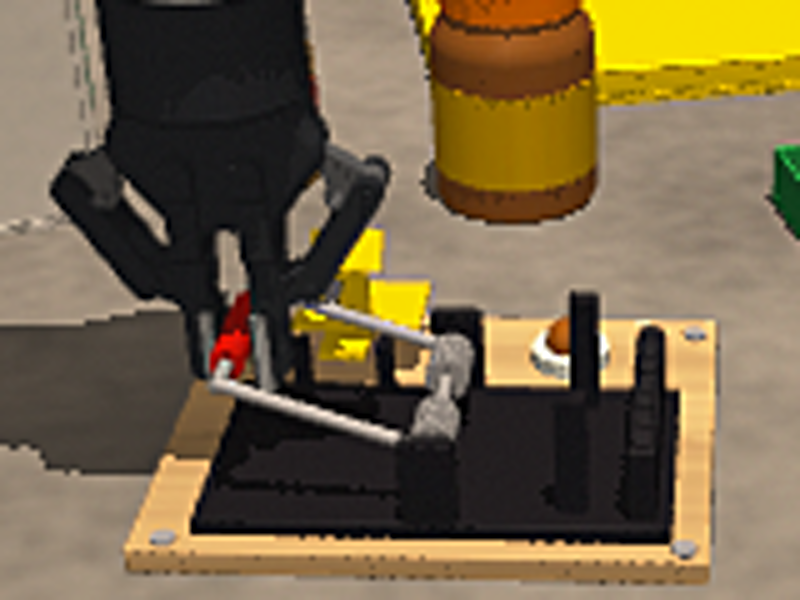

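View pics/c9.png

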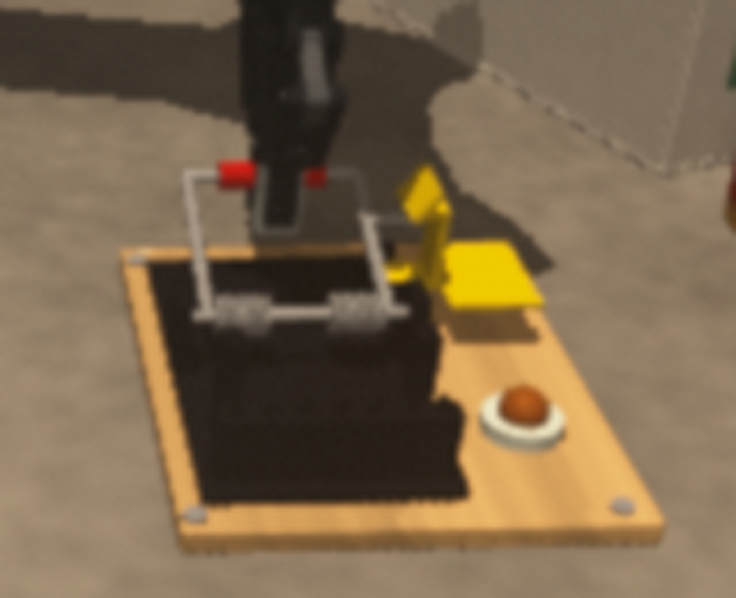

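Both views show the jaw drawn back. In the scene crop its pin is at (385,218), under the yellow hook at (425,190). I check the angle by triangulating the jaw's near corner (leg and bar knee).

Run:
```python
from h import *
g,e=tri(ray("scene",(340+190/4.6,130+177/4.6)),ray("side",(180+217/5,100+380/5))); d=g-H
x,z=d@EX,d[2]; print(g,e,"trap",x,d@EY,z,"r",np.hypot(x,z),"theta",np.arctan2(z,x)-np.arctan2(42,74))
```

```text
[0.4103 0.1643 0.0719] 0.00021550141981802867 trap -0.07992896322383823 -0.03763931848127575 0.026865022903347795 r 0.08432300171148491 theta 2.301113399993344
```

The jaw measures 2.30 rad with radius 84 mm, as expected, so the catch should have clicked over at 2.2. I ease back gently while still gripping.

move_arm(
  plan=[
    [0,0.04,-0.1,0,0,0],
    [0,0.04,-0.1,0,0,0],
    [0,0.04,-0.1,0,0,0],
    [0,0.02,-0.05,0,0,0],
    [0,0,0,0,0,0],
  ],
)

```text
clock: 8.85
position: [0.4244, 0.2018, 0.0565]
tool_rot: [3.139, -0.002, 1.28]
force: [8.9, 0.8, -4.3]
grip_width: 0.0126
```

Run:
```python
from h import *
trap()
im=viewer.grab_frame("side"); cv2.imwrite("pics/s10.png",cv2.resize(im[100:220,180:340],None,fx=5,fy=5,interpolation=cv2.INTER_CUBIC)[:,:,::-1])
im=viewer.grab_frame("scene"); cv2.imwrite("pics/c10.png",cv2.resize(im[130:260,340:500],None,fx=4.6,fy=4.6,interpolation=cv2.INTER_CUBIC)[:,:,::-1])
```

```text
TCP in trap mm [-77.245    2.3327  11.4828] F trap [np.float64(8.347444115692218), np.float64(3.3134641804890332), np.float64(-4.253514487513024)] w 0.012623047662635273 8.85
```

View pics/s10.png

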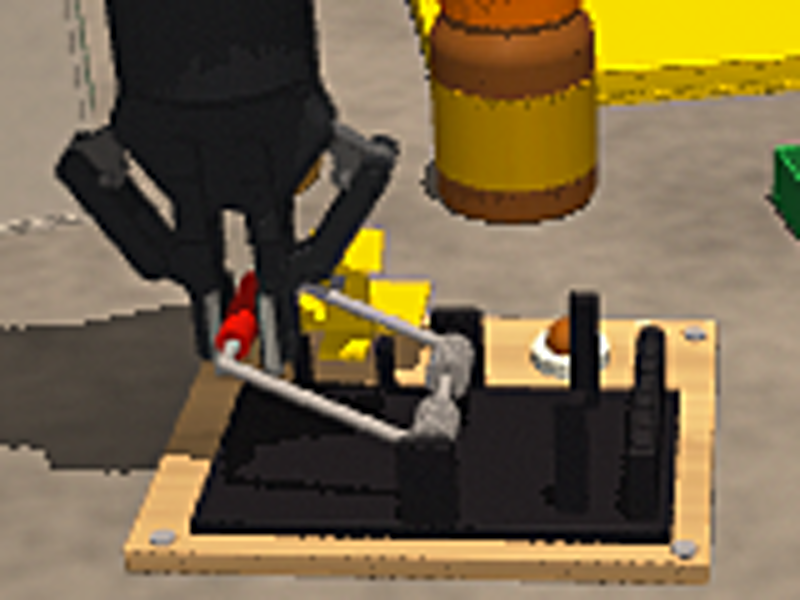

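View pics/c10.png

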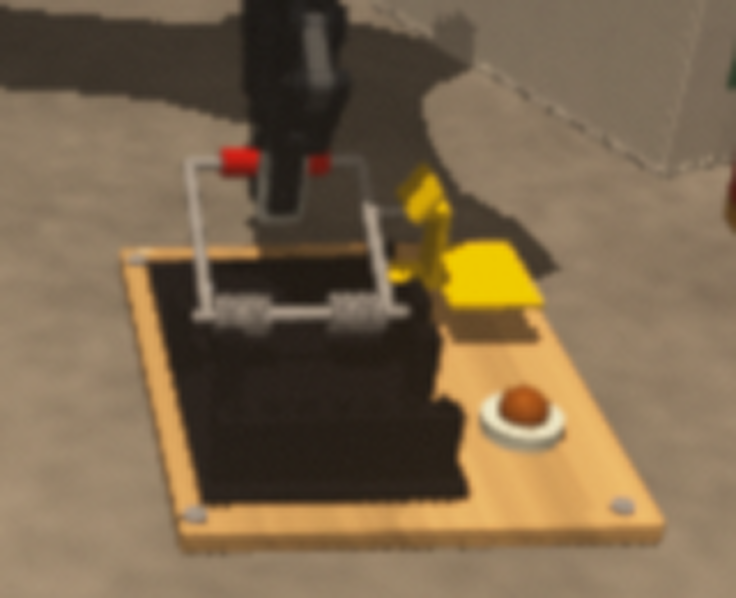

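The tool force in z went from +8 to -4 N while easing up, so the catch now holds the jaw; the pin is under the hook in the scene crop. I relax the residual force before opening.

move_arm(
  plan=[
    [0,0.03,0.03,0,0,0],
    [0,0.03,0.02,0,0,0],
    [0,0,0,0,0,0],
  ],
  force=20,
)

```text
clock: 9.25
position: [0.4238, 0.2019, 0.0548]
tool_rot: [-3.14, -0.001, 1.281]
force: [-5.1, 6.6, 7.5]
grip_width: 0.0128
```

Run:
```python
from h import *
trap()
```

```text
TCP in trap mm [-77.8313   2.2614   9.8393] F trap [np.float64(-6.765990198030224), np.float64(4.90337541408894), np.float64(7.525614627491093)] w 0.012787701021380113 9.25
```

move_arm(
  plan=[
    [0.02,-0.03,-0.03,0,0,0],
    [0,0,0,0,0,0],
  ],
)

```text
clock: 9.45
position: [0.4241, 0.2019, 0.0556]
tool_rot: [3.141, -0.001, 1.28]
force: [-0.0, 1.2, 5.0]
grip_width: 0.0125
```

Run:
```python
from h import *
trap()
```

```text
TCP in trap mm [-77.5794   2.3616  10.5849] F trap [np.float64(-0.3577635116328963), np.float64(1.156952644252484), np.float64(5.025274645677804)] w 0.01250095672005432 9.45
```

Forces are small, so I open gradually.

move_arm(
  plan=[
    [0,0,0,0,0,0],
    [0,0,0,0,0,0],
    [0,0,0,0,0,0],
  ],
  claw=0.5,
)

```text
clock: 9.75
position: [0.4237, 0.2016, 0.055]
tool_rot: [-3.141, 0.0, 1.28]
force: [0.1, -0.3, -0.1]
grip_width: 0.0211
```

Run:
```python
from h import *
trap()
im=viewer.grab_frame("side"); cv2.imwrite("pics/s11.png",cv2.resize(im[100:220,180:340],None,fx=5,fy=5,interpolation=cv2.INTER_CUBIC)[:,:,::-1])
```

```text
TCP in trap mm [-77.8139   1.9257   9.9614] F trap [np.float64(0.18310926232703223), np.float64(-0.21555297794048353), np.float64(-0.11226787358254148)] w 0.021097588085739197 9.75
```

View pics/s11.png

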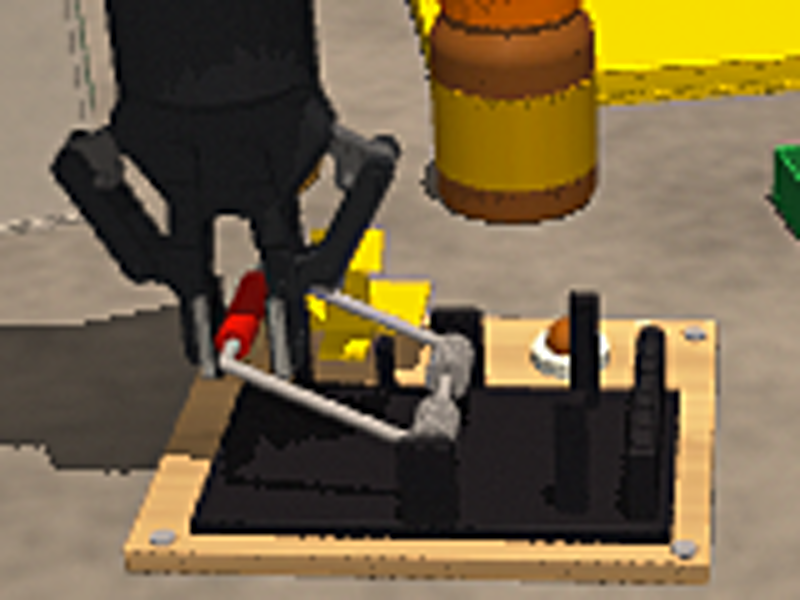

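The jaw holds by itself with zero tool force. I open further, then lift straight up slowly.

move_arm(
  plan=[
    [0,0,0,0,0,0],
    [0,0,0,0,0,0],
    [0,0,0,0,0,0],
  ],
  claw=0,
)

```text
clock: 10.1
position: [0.424, 0.2017, 0.055]
tool_rot: [-3.141, 0.0, 1.28]
force: [-0.0, -0.3, 0.7]
grip_width: 0.0424
```

move_arm(
  plan=[
    [0,0,-0.3,0,0,0],
    [0,0,-0.5,0,0,0],
    [0,0,-0.6,0,0,0],
    [0,0,-0.7,0,0,0],
    [0,0,-0.8,0,0,0],
  ],
)

```text
clock: 10.6
position: [0.4239, 0.2016, 0.129]
tool_rot: [3.142, -0.0, 1.28]
force: [-0.4, -0.2, 0.5]
grip_width: 0.0428
```

move_arm(
  plan=[
    [0,0,-1,0,0,0],
    [0,0,-1,0,0,0],
    [0,0,-1,0,0,0],
    [0,0,-1,0,0,0],
    [0,0,0,0,0,0],
  ],
)

```text
clock: 11.1
position: [0.4251, 0.2022, 0.2311]
tool_rot: [3.139, -0.004, 1.28]
force: [0.1, 0.7, -0.2]
grip_width: 0.0427
```

Run:
```python
from h import *
trap()
im=viewer.grab_frame("side"); cv2.imwrite("pics/s12.png",im[:,:,::-1])
m=red(im,(200,130,290,200)); 
im2=viewer.grab_frame("scene"); cv2.imwrite("pics/c12.png",cv2.resize(im2[130:260,340:500],None,fx=4.6,fy=4.6,interpolation=cv2.INTER_CUBIC)[:,:,::-1])
m2=red(im2,(360,140,460,200))
a=[];
for k in(m,m2):
    n,l,st,ce=cv2.connectedComponentsWithStats(k.astype(np.uint8)); print(st[1:],ce[1:]); i=1+np.argmax(st[1:,4]); a.append(ce[i])
g,e=tri(ray("side",a[0]),ray("scene",a[1])); d=g-H; x,z=d@EX,d[2]; print(g,e,"trap",x,d@EY,z,"theta",np.arctan2(z,x)-np.arctan2(42,74))
```

```text
TCP in trap mm [-76.7265   2.8679 186.1019] F trap [np.float64(-0.12706971110776188), np.float64(0.6785820027702129), np.float64(-0.22057576159559558)] w 0.04272788826673989 11.1
[[214 130  28   6 148]
 [223 154  11  17 104]] [[226.6486 132.25  ]
 [228.6442 161.8462]]
[[388 161  24   7 157]] [[399.949  164.0573]]
[0.4355 0.2013 0.117 ] 0.05329191300306309 trap -0.06648841077292536 0.004993687548601137 0.07197456485265402 theta 1.80036272135524
```

View pics/s12.png

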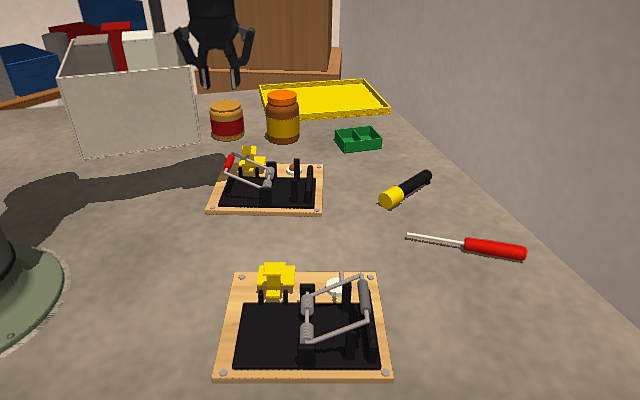

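View pics/c12.png

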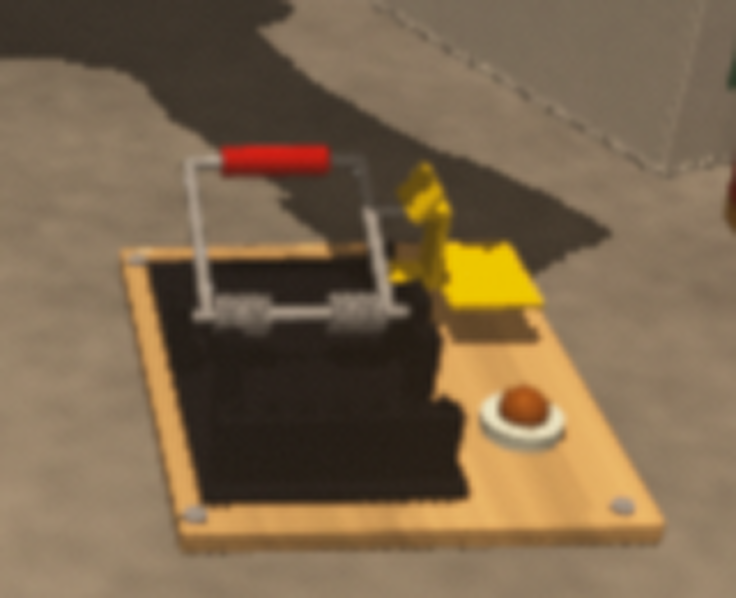

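The pictures show the red jaw drawn back under the hook, with the grey jaw shut and untouched. My mask picked the jar's label at (227,132) as the largest blob, hence the 53 mm ray miss, so I redo the check with the grip's own blob at (228.6,161.8).

Run:
```python
from h import *
im=viewer.grab_frame("side"); m=red(im,(215,145,245,180)); v,u=np.nonzero(m)
im=viewer.grab_frame("scene"); k=red(im,(380,150,425,180)); v2,u2=np.nonzero(k)
g,e=tri(ray("side",(u.mean(),v.mean())),ray("scene",(u2.mean(),v2.mean()))); d=g-H; x,z=d@EX,d[2]; th=np.arctan2(z,x)-np.arctan2(42,74)
print(u.mean(),v.mean(),e,"trap",x,d@EY,z,"theta",th)
if 2.05<th<2.3 and e<.004: workorder.job_done(); print("handed in",bot.observe()["clock"])
```

```text
228.61165048543688 161.92233009708738 0.001587331756241506 trap -0.0764149108140257 0.0009299253295358481 0.0375461672123577 theta 2.1686614428837405
the job is handed in; nothing more can be done
the job is handed in; nothing more can be done
```

The red-gripped trap is set and the job is handed in, with about 11 s of the 40 s used. I gripped the red sleeve, drew the jaw over the top to 2.30 rad, eased it back until the catch took the load, relaxed the forces, opened in stages and lifted straight up.

- **Red jaw:** the last check triangulated the grip 76 mm to -x and 38 mm above the hinge. The given hooked position is 77 mm and 36 mm. That puts the jaw at about 2.17 rad, with the two camera rays 1.6 mm apart.
- **Catch:** the pin shows under the yellow hook, and the jaw stayed there after the gripper let go.
- **Grey trap and gripper:** the grey jaw is shut and untouched. The gripper was about 186 mm above the hinge with no contact force.
- **A check that failed:** an earlier version of that angle check gave 1.80 rad with the rays 53 mm apart. It had picked up the red jar label instead of the grip, so I repeated it on the right blob before handing in.

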